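# Seat a batten in the corner of a drilling jig

## Task

Hold the flat brush and sweep the three offcuts off the base board of the drilling jig with it (not with the fingers), then lay the brush down on the bench clear of the jig. Next lay the dark batten flat on the jig's bed and slide it in under the steel bush plate, into the corner, until its end is tight against the end stop and its long side tight against the side fence at the same time. Finish while still pressing it firmly against both, as if someone were about to drill through the bushes - do not let go - and leave the red block, the marking gauge and the glue bottle where they are.

Things in the scene. Friction and masses are not known exactly. Their poses are not given: they have to be found in the camera images.
- jig: drilling jig screwed to the bench. Grey-faced base board 18 mm thick; its top is the bed. Origin at bench height; x points from the open front to the end stop, y from the open side to the side fence, z up. In this frame the board covers x from -105 to +85 mm and y from -95 to +75 mm; it is open at the front (-x) and at the -y side
- side_fence: dark hardwood fence on the jig's +y side. In the jig's frame its guiding face is at y = +50 mm, x from -95 to +54 mm; it is 25 mm wide. It is 10 mm high above the bed (a finger beside the batten passes over it) up to x = +32 mm; from there to +54 mm it is 33 mm high and carries the bush plate. Origin: the jig's, at bed height
- end_stop: dark hardwood block across the jig's +x end, 33 mm high above the bed and 25 mm thick. Its guiding face is at x = +60 mm in the jig's frame, from y = -15 to +75 mm. Origin: the jig's, at bed height
- bush_plate: 6 mm steel plate with two brass drill bushes, screwed on top of the end stop and the raised end of the side fence. In the jig's frame it covers x from +32 to +85 mm and y from -5 to +75 mm; its underside is 33 mm above the bed (the batten is 30 mm high), its screws and bushes reach 44 mm above the bed. Origin: the jig's, at its underside
- corner (a point): the corner the batten goes into, at bed height: where the faces of side fence and end stop meet (jig frame x = +60, y = +50, z = +18 mm)
- batten: dark weathered wooden batten, 30 mm wide (own x), 85 mm long (own y), 30 mm high (own z), about 0.05 kg, lying flat on the bench. Origin: centre of its underside. Either end may go to the end stop. Seated, its origin is 42.5 mm from the end stop's face and 15 mm from the side fence's face, its long axis along the jig's x
- brush: flat brush lying flat, 203 mm long (own y), about 0.05 kg. Origin: under the middle of its length; bristles towards own -y. Handle 16 mm wide, 18 mm high, y = -29 to +101 mm; ferrule 34 mm wide, 13 mm high, y = -58 to -28 mm; stiff bristles 30 mm wide, 11 mm high, y = -101 to -56 mm. Flat, its long side can push things
- offcut_long: pale offcut of wood, 22 x 55 x 18 mm (own x, y, z), 14 g, lying on the jig's bed. Origin: centre of its underside
- offcut_wide: pale offcut of wood, 30 x 48 x 24 mm, 21 g, lying on the jig's bed. Origin: centre of its underside
- offcut_cube: pale stubby offcut of wood, 24 x 34 x 34 mm, 17 g, lying on the jig's bed. Origin: centre of its underside
- offcut_heap: litter of wood scraps, fixed to the bench, that stays: an obstacle only, not part of the job. Origin x 0.41, y -0.04. Up to 66 mm high at world x 0.33 to 0.53, y -0.19 to 0.12; up to 60 mm at x 0.46 to 0.57, y 0.15 to 0.24; up to 56 mm at x 0.34 to 0.43, y -0.41 to -0.17
- red_cube: red wooden block, 38 x 40 x 46 mm; leave it alone. Origin: centre of its underside
- marking_gauge: marking gauge, 62 x 200 x 72 mm; leave it alone. Origin: centre of its underside
- glue_bottle: white glue bottle with red tip, 58 mm across and 170 mm high, standing on the left; leave it alone. Origin: centre of its underside
Mind the look-alikes: they are no part of the job. Of the things shaped like the batten, the wooden one is meant.

How it is judged:
By the outcome, as a careful person would: the job done as asked, in the order asked, and still so for the second after the job is handed in, while the arm keeps its last pose, push and grip.
It also fails if it takes over 72 s, if anything falls off the work surface, if the arm or the gripper's body presses on something with over 40 N, if the wrist force passes 120 N, or if a joint passes its speed limit or range.

## Robot

A 7-joint arm with a two-finger parallel gripper is mounted at the origin on a cart in front of the work surface, level with it; the furniture and walls round the work are solid. World frame = base frame: x ahead of the robot, y to its left, z up, the work surface at z = 0. Lengths are in m, angles in rad, forces in N, time in s.
With the tool pointing down it reaches from about 0.4 to 0.85 m from the base axis. Payload 6.9 kg.
Tool frame: the origin (TCP) lies at the very end of the fingers, on their centre line; the grasp point (between the pads) lies 19 mm behind it; z points along the fingers, y is the line along which they close (so a half turn about z gives the same grasp; the last joint's range is limited). The gripper opens to 85 mm and grips with 20 to 120 N. Pads are 22 mm wide; open, the fingers measure 114 mm over their backs; the gripper's body (76 mm by 85 mm) begins 54 mm behind the grasp point. The pads swing forward as they close: fully open they stand 13 mm farther back than shut.
Start: joints at [1.341, 0.507, -0.238, 1.5, 0.126, 1.149, -0.155], TCP at [0.206, -0.59, 0.231] pointing down, gripper open.
Joint ranges: [-3.08, 3.08], [-0.24, 2.05], [-1.43, 1.35], [0, 2.5], [-1.52, 4.66], [0.17, 1.96], [-2.89, 2.89]. Speed limits (rad/s): [2.39, 2.39, 3.14, 3.14, 3.14, 3.14, 3.14].

## Interface

Orientations are given as [roll, pitch, yaw] about the fixed x, y, z axes, in that order (R = Rz(yaw) Ry(pitch) Rx(roll)).
In Python, from bench import read_state, eyes, env gives the robot as it stands. The module is installed in compiled form; this text tells all that it offers.
- The arm moves only by the tool drive_tool, never from a script. Its argument "targets" is a list that holds one entry, the list of rows, each a list of 6 numbers: the shift along the tool's x, y, z in cm, then the turn, a rotation vector about the tool's x, y, z in degrees. A call has 1 to 20 rows; each row is the pose to reach, as a shift and turn from the pose commanded when the call began, along the tool's axes at that moment; what a row does not reach only later rows make up. A row lasts 1/12 s, in which the tool goes at most 41.7 mm and 7.16 degrees, less where a joint would pass 70% of its speed; a pose out of reach is approached as far as the arm can. A call with a gripper value outside its range is refused whole. "fingers" is the finger opening in cm, from 0 to 8.54, set as the call begins (left out, the last holds). The fingers move at their own pace and stop on an object; "force" is the grip in N (left out, the last holds). Time passes only in rows, so rows that repeat a pose let the fingers close. It gives the time, the measured TCP pose, the force, the opening and the grip force at its end, in the units of the state.
- read_state(): the state, without advancing time (a new reading comes with each control period).
- eyes.snapshot(name): name is "side" or "top"; returns the picture (420x560x3 uint8, blue, green, red); there is no depth.
- eyes.calibration(name): a dict with "fx", "fy", "cx", "cy" (pixels), "k1" (the pictures are not rectified: a ray, as slopes to the right and down, at radius r is drawn at 1 + k1 r^2 times it, then the intrinsics apply), "cam_to_world" (4x4, takes a point from camera to world coordinates). Camera axes: x right, y down, z forward; pixel columns grow to the right and rows downward; lengths in m; the calibration is good to about 2 mm. A picture is of the moment at which its call begins. calibration takes no time and is no camera call.
- env.finish_job(): hands the job in; it is judged then, once.
The state is a dict: "t": time; "joint_pos": joint angles; "qd": joint speeds; "tau": joint torques, N m; "eef_pos": TCP position; "tcp_rot": TCP orientation; "contact_force": force on the tool from outside, world axes, zero at the start; "ft_torque": the same for the moment, N m; "grip_width": finger opening in m; "grip_force": force on a finger pad.
Only numpy, scipy, OpenCV 4.12 (cv2) and the standard library are available. Lean on these libraries where they do the work, as an engineer would, in place of code of your own. Each camera call takes 0.05 s, during which the arm holds its last target. There are 200 camera calls.

## Working session

There is one attempt and no reset: what is moved stays moved. The work goes in short steps, Python scripts to look and compute and a tool call to move; the robot and the scene stay as the last step left them, time stands still between calls to the robot, and variables do not carry over. Pictures are saved under pics/ and viewed, at most 10 in all, crops included, and the job is handed in when it is done.

Besides the shell and the picture viewer there is one more tool, called after "Request:" as name([rows], argument=value, ...), one row to a line, values as JSON. drive_tool: Moves the arm, as the interface text tells. Its arguments: {"type":"object","properties":{"targets":{"type":"array","items":{"type":"array","items":{"type":"array","items":{"type":"number"}}}},"fingers":{"type":"number"},"force":{"type":"number"}},"required":["targets"]}

```bash
mkdir -p pics
cat > h.py <<'E'
import numpy as np, cv2
from bench import read_state, eyes, env
from scipy.spatial.transform import Rotation as R
def ray(n,u,v):
    c=eyes.calibration(n)
    K=np.array([[c['fx'],0,c['cx']],[0,c['fy'],c['cy']],[0,0,1]])
    p=cv2.undistortPoints(np.array([[[u,v]]],float),K,np.array([c['k1'],0,0,0,0.]))[0,0]
    T=np.array(c['cam_to_world']); return T[:3,3],T[:3,:3]@np.array([p[0],p[1],1])
def onz(n,u,v,z):
    o,d=ray(n,u,v); return o+d*(z-o[2])/d[2]
def proj(n,P):
    c=eyes.calibration(n);T=np.array(c['cam_to_world'])
    q=T[:3,:3].T@(np.array(P,float)-T[:3,3]);x=q[:2]/q[2];x=x*(1+c['k1']*(x@x))
    return np.array([c['fx']*x[0]+c['cx'],c['fy']*x[1]+c['cy']])
E
python3 - <<'E'
from h import *
for n in('top','side'):
    cv2.imwrite(f'pics/{n}0.png',eyes.snapshot(n)); c=eyes.calibration(n)
    print(n,c['fx'],c['k1'],np.round(c['cam_to_world'],3).tolist())
s=read_state();print(s['t'],s['eef_pos'],s['tcp_rot'],s['contact_force'])
E
```

```text
top 485.0931964198594 0.03035961251458718 [[-0.003, -0.981, 0.195, 0.264], [-1.0, 0.0, -0.014, -0.034], [0.014, -0.195, -0.981, 1.441], [0.0, 0.0, 0.0, 1.0]]
side 396.91745758791586 -0.07689791137636055 [[-0.84, -0.334, 0.427, -0.032], [-0.542, 0.536, -0.647, 0.825], [-0.013, -0.775, -0.632, 0.91], [0.0, 0.0, 0.0, 1.0]]
0.1 [ 0.20572968 -0.58972217  0.23053778] [-3.14005482e+00  6.45685399e-05  3.35804325e-01] [-0.44853101  0.87959568 -0.00347792]
```

View pics/top0.png

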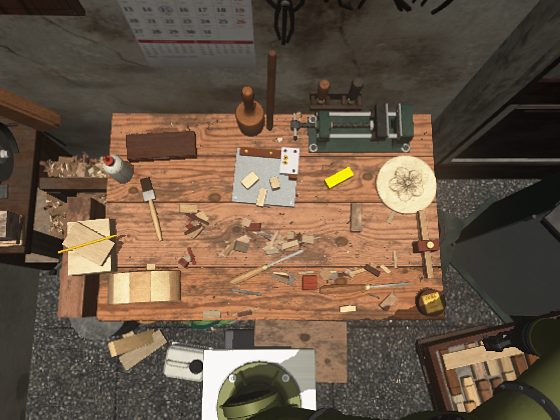

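View pics/side0.png

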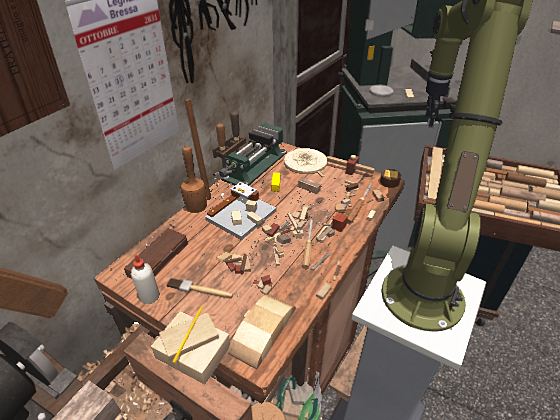

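The top view shows the jig around (265,178): end stop and bush plate on the right, fence at the far side. The brush is at (152,208). Things that could be taken for the batten are the dark grey-brown bar at (356,217), the yellow bar at (339,177) and the dark board at (160,146). The dark bar at (356,217) fits the description; a crop will confirm.

Run:
```python
from h import *
t=cv2.imread('pics/top0.png'); s=cv2.imread('pics/side0.png')
a=cv2.resize(t[135:240,220:380],(800,525),interpolation=cv2.INTER_CUBIC)
cv2.imwrite('pics/c1.png',a)
b=cv2.resize(s[165:305,150:340],(800,589),interpolation=cv2.INTER_CUBIC)
cv2.imwrite('pics/c2.png',b)
print(onz('top',356,217,.03),onz('top',152,208,.01),onz('top',265,178,.018), onz('side',309,186,.03))
```

```text
[ 0.52813828 -0.28638904  0.03      ] [0.55962895 0.32174602 0.01      ] [ 0.6507556  -0.01638898  0.018     ] [ 0.51851469 -0.26114146  0.03      ]
```

View pics/c1.png

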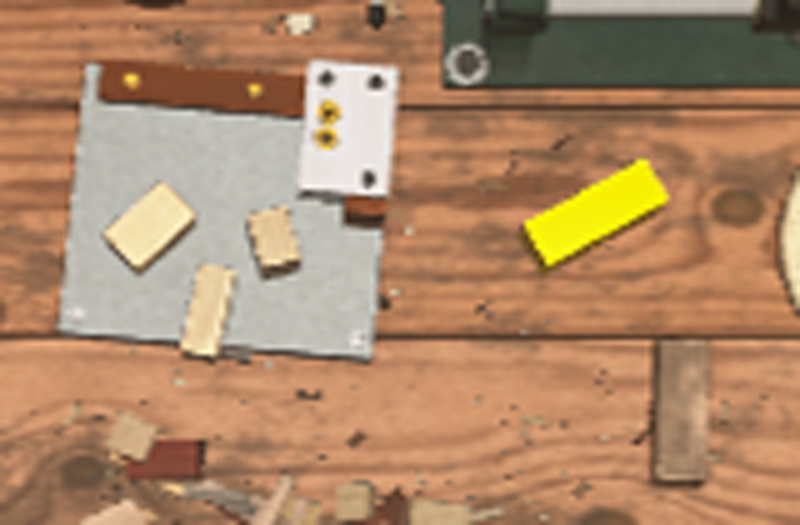

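View pics/c2.png

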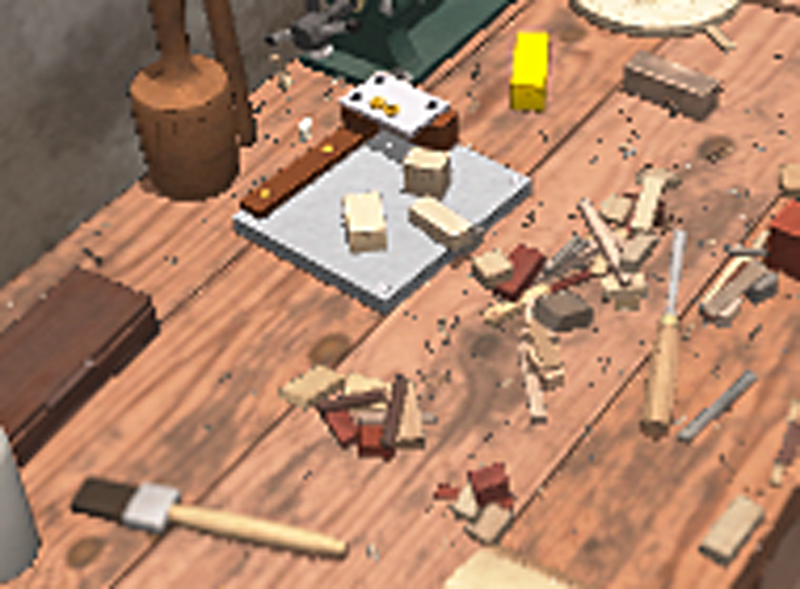

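The crop at scale 5 confirms the choice: (680,410), i.e. pixel (356,217), is weathered wood with the batten's proportions, while the yellow bar at crop (595,215) is a look-alike. The three offcuts lie at crop (150,225), (273,240) and (208,310). Next I measure.

```bash
cat >> h.py <<'E'
def rects(img,mask,n,z,amin=15,box=None):
    m=mask.astype(np.uint8)*255
    if box: k=np.zeros_like(m);k[box[1]:box[3],box[0]:box[2]]=1;m=m*k
    out=[]
    for c in cv2.findContours(m,cv2.RETR_EXTERNAL,cv2.CHAIN_APPROX_NONE)[0]:
        if len(c)<8 or cv2.contourArea(c)<amin: continue
        W=np.array([onz(n,*p,z)[:2] for p in c[:,0].astype(float)],np.float32)
        r=cv2.minAreaRect(W*1000); M=cv2.moments(c)
        out.append((np.round([M['m10']/M['m00'],M['m01']/M['m00']],1).tolist(),np.round(r[0],1).tolist(),np.round(r[1],1).tolist(),round(r[2],1)))
    return out
E
python3 - <<'E'
from h import *
t=cv2.imread('pics/top0.png');s=cv2.imread('pics/side0.png')
C={k:onz('top',220+(a+.5)/5-.5,135+(b+.5)/5-.5,.018)[:2]*1000 for k,a,b in[('FL',88,63),('NL',62,330),('NR',372,358)]}
print({k:np.round(v,1) for k,v in C.items()}, np.linalg.norm(C['FL']-C['NL']),np.linalg.norm(C['NR']-C['NL']))
d=C['NR']-C['NL'];e=C['NL']-C['FL'];print(np.degrees(np.arctan2(d[1],d[0])),np.degrees(np.arctan2(e[1],e[0]))+90-180)
# fence-left corner etc. and stop
for k,a,b,z in[('fence_L_face',97,99,.028),('plateNL',298,193,.057),('plateFL',310,60,.057),('plateFR',399,66,.057),('plateNR',388,198,.057)]:
    print(k,np.round(onz('top',220+(a+.5)/5-.5,135+(b+.5)/5-.5,z)[:2]*1000,1))
h=cv2.cvtColor(t,cv2.COLOR_BGR2HSV);H,S,V=cv2.split(h)
for nm,p in[('batten',(356,217)),('batten2',(356,208)),('bench',(375,215)),('handle',(155,225)),('ferr',(150,196)),('brist',(147,184)),('offc',(250,180)),('bed',(240,195))]: print(nm,h[p[1],p[0]])
for b in[(240,165,285,207)]: 
    for z in(.036,.042,.052): print('off',z,rects(t,(V>140)&(S>50),'top',z,box=b))
E
python3 - <<'E'
import cv2
t=cv2.imread('pics/top0.png');a=cv2.resize(t[165:250,120:190],(480,583),interpolation=cv2.INTER_CUBIC)
cv2.imwrite('pics/c3.png',a)
E
```

```text
{'FL': array([748.3,  69. ]), 'NL': array([580.6,  82.4]), 'NR': array([ 563.4, -103.5])} 168.18874860332312 186.69838735060404
-95.2834329665209 85.42467560831597
fence_L_face [722.   62.5]
plateNL [654.8 -58.8]
plateFL [737.1 -66.3]
plateFR [ 733.4 -119.4]
plateNR [ 651.8 -112. ]
batten [ 14  94 176]
batten2 [ 15  97 165]
bench [ 12 119 201]
handle [ 19 104 232]
ferr [ 19  31 209]
brist [ 12 115  71]
offc [ 23  73 243]
bed [ 27  15 191]
off 0.036 [([257.9, 198.6], [587.7, 18.8], [76.9, 54.8], 90.0), ([274.3, 181.8], [634.2, -44.3], [33.6, 23.9], 14.5), ([249.5, 179.7], [641.1, 29.5], [30.4, 47.1], 44.4)]
off 0.042 [([257.9, 198.6], [586.3, 18.5], [76.5, 54.6], 90.0), ([274.3, 181.8], [632.6, -44.3], [33.4, 23.8], 14.5), ([249.5, 179.7], [639.5, 29.2], [30.3, 46.9], 44.4)]
off 0.052 [([257.9, 198.6], [584.0, 18.2], [76.0, 54.2], 90.0), ([274.3, 181.8], [629.9, -44.2], [33.2, 23.6], 14.5), ([249.5, 179.7], [636.8, 28.7], [30.1, 46.6], 44.4)]
```

View pics/c3.png

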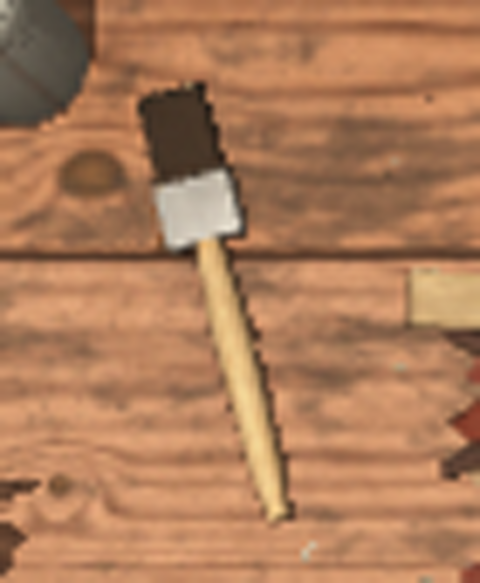

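The close crop shows the brush with bristle tip at crop (172,92), ferrule at (200,210) and handle end at (278,518).

```bash
cat >> h.py <<'E'
J0=np.array([.665,-.0283]);JY=np.radians(-95)
def jig(x,y): return J0+np.array([[np.cos(JY),-np.sin(JY)],[np.sin(JY),np.cos(JY)]])@[x/1000,y/1000]
def tojig(p): return np.array([[np.cos(JY),np.sin(JY)],[-np.sin(JY),np.cos(JY)]])@(np.array(p[:2])-J0)*1000
def Rt(yaw,tilt=0): # tool x heading yaw, fingers tilted towards tool x by tilt deg
    return R.from_euler('z',yaw,degrees=True)*R.from_euler('x',180,degrees=True)*R.from_euler('y',tilt,degrees=True)
def moves(*T):
    s=read_state();p=np.array(s['eef_pos']);r=R.from_euler('xyz',s['tcp_rot'])
    print('t',round(s['t'],2),'at',np.round(p,4),'ax x,z',np.round(r.as_matrix()[:,0],3),np.round(r.as_matrix()[:,2],3))
    for q,rt in T:
        d=r.inv().apply(np.array(q)-p)*100; w=np.degrees((r.inv()*rt).as_rotvec())
        print(np.round(q,4),'->',np.round(np.r_[d,w],2).tolist())
E
python3 - <<'E'
from h import *
f=lambda a,b,z:onz('top',120+(a+.5)/6.857-.5,165+(b+.5)/6.857-.5,z)
tip=f(172,92,.011);end=f(278,518,.014);fer=f(200,210,.013)
for n,p in(('tip',tip),('end',end),('fer',fer)):print(n,p.round(4),proj('side',p).round(1))
a=(tip-end)[:2];print('len',np.linalg.norm(a));yaw=np.degrees(np.arctan2(a[1],a[0]));a/=np.linalg.norm(a);print('yaw',yaw)
# grasp at own y=+70: 171 mm from the tip
g=tip[:2]-a*.171;print('g',g)
rt=Rt(yaw,20);print('z axis',rt.as_matrix()[:,2])
moves(([.45,-.3,.23],Rt(yaw)),(np.r_[g,.15],rt),(np.r_[g,.007],rt))
t=cv2.imread('pics/top0.png');h=cv2.cvtColor(t,cv2.COLOR_BGR2HSV);H,S,V=cv2.split(h)
# batten corners from crop1 (top face)
for a,b in((658,341),(708,341),(705,472),(656,470)):print('bat',onz('top',220+(a+.5)/5-.5,135+(b+.5)/5-.5,.03).round(4))
E
```

```text
tip [0.6522 0.3479 0.011 ] [169.8 279.9]
end [0.4621 0.2924 0.014 ] [232.  294.2]
fer [0.5983 0.3326 0.013 ] [186.7 283.7]
len 0.198041821736581
yaw 16.276350325726757
g [0.48806005 0.29996766]
z axis [ 0.32831234  0.09585816 -0.93969262]
t 0.1 at [ 0.2057 -0.5897  0.2305] ax x,z [ 0.944  0.33  -0.   ] [-0.001  0.001 -1.   ]
[ 0.45 -0.3   0.23] -> [32.61, -19.3, 0.08, -0.09, 0.01, 2.96]
[0.4881 0.3    0.15  ] -> [55.97, -74.68, 8.17, -0.6, 20.0, 2.92]
[0.4881 0.3    0.007 ] -> [55.98, -74.66, 22.47, -0.6, 20.0, 2.92]
bat [ 0.5712 -0.2736  0.03  ]
bat [ 0.5712 -0.3034  0.03  ]
bat [ 0.4921 -0.2987  0.03  ]
bat [ 0.4933 -0.2698  0.03  ]
```

Request:
drive_tool([
  [[32.6,-19.3,0,0,0,3],[32.6,-19.3,0,0,0,3],[32.6,-19.3,0,0,0,3],[32.6,-19.3,0,0,0,3],[32.6,-19.3,0,0,0,3],[32.6,-19.3,0,0,0,3],[32.6,-19.3,0,0,0,3],[32.6,-19.3,0,0,0,3],[32.6,-19.3,0,0,0,3],[56,-74.7,8.2,-0.6,20,2.9],[56,-74.7,8.2,-0.6,20,2.9],[56,-74.7,8.2,-0.6,20,2.9],[56,-74.7,8.2,-0.6,20,2.9],[56,-74.7,8.2,-0.6,20,2.9],[56,-74.7,8.2,-0.6,20,2.9],[56,-74.7,8.2,-0.6,20,2.9],[56,-74.7,8.2,-0.6,20,2.9],[56,-74.7,8.2,-0.6,20,2.9],[56,-74.7,8.2,-0.6,20,2.9],[56,-74.7,8.2,-0.6,20,2.9]],
], fingers=6, force=60)

```text
t: 1.77
eef_pos: [0.4771, 0.1286, 0.1723]
tcp_rot: [3.14, -0.349, 0.284]
contact_force: [0.8, -1.2, -0.6]
grip_width: 0.0598
grip_force: 0.0
```

Run:
```python
from h import *
rt=Rt(16.3,20);g=[.488,.300]
moves(([*g,.10],rt),([*g,.007],rt));print(read_state()['joint_pos'])
```

```text
t 1.77 at [0.4771 0.1286 0.1723] ax x,z [0.902 0.264 0.342] [ 0.329  0.094 -0.94 ]
[0.488 0.3   0.1  ] -> [3.03, -16.16, 8.77, 0.09, 0.01, -0.0]
[0.488 0.3   0.007] -> [-0.15, -16.17, 17.51, 0.09, 0.01, -0.0]
[-0.10923579  0.23253666 -0.26423275  2.23206589  0.25662768  0.34643251
 -1.86946554]
```

Request:
drive_tool([
  [[3,-16.2,8.8,0,0,0],[3,-16.2,8.8,0,0,0],[3,-16.2,8.8,0,0,0],[3,-16.2,8.8,0,0,0],[3,-16.2,8.8,0,0,0],[3,-16.2,8.8,0,0,0],[3,-16.2,8.8,0,0,0],[3,-16.2,8.8,0,0,0],[3,-16.2,8.8,0,0,0]],
])

```text
t: 2.52
eef_pos: [0.4882, 0.297, 0.1002]
tcp_rot: [3.139, -0.349, 0.283]
contact_force: [-0.1, -0.3, 0.5]
grip_width: 0.0598
grip_force: 0.0
```

Run:
```python
from h import *
rt=Rt(16.3,20);g=[.488,.300]
moves(([*g,.007],rt));print(read_state()['joint_pos'])
```

```text
t 2.52 at [0.4882 0.297  0.1002] ax x,z [0.903 0.262 0.342] [ 0.329  0.093 -0.94 ]
[0.488 0.3   0.007] -> [-3.12, -0.31, 8.78, 0.16, 0.03, -0.09]
[-0.69716429  0.455101    0.03464585  2.13677146  0.47782834  0.25369405
 -2.40273416]
```

Request:
drive_tool([
  [[-1.5,-0.3,4.4,0,0,0],[-2.5,-0.3,7,0,0,0],[-3.1,-0.3,8.8,0,0,0],[-3.1,-0.3,8.8,0,0,0],[-3.1,-0.3,8.8,0,0,0]],
])

```text
t: 2.93
eef_pos: [0.4977, 0.3065, 0.0217]
tcp_rot: [3.131, -0.315, 0.28]
contact_force: [-0.4, 0.1, 0.2]
grip_width: 0.0603
grip_force: 0.0
```

Request:
drive_tool([
  [[0,0,0,0,0,0],[0,0,0,0,0,0],[0,0,0,0,0,0],[0,0,0,0,0,0],[0,0,0,0,0,0],[0,0,0,0,0,0],[0,0,0,0,0,0],[0,0,0,0,0,0]],
], fingers=0.8, force=60)

```text
t: 3.6
eef_pos: [0.4972, 0.308, 0.023]
tcp_rot: [3.131, -0.317, 0.287]
contact_force: [-0.2, -1.4, 0.8]
grip_width: 0.0081
grip_force: 0.0
```

Run:
```python
from h import *
moves(([.488,.3,.007],Rt(16.3,20)));print(read_state()['joint_pos'])
for n in('top','side'): cv2.imwrite(f'pics/{n}1.png',eyes.snapshot(n))
```

```text
t 3.6 at [0.4972 0.308  0.023 ] ax x,z [0.911 0.269 0.312] [ 0.302  0.078 -0.95 ]
[0.488 0.3   0.007] -> [-1.55, 0.5, 1.18, 0.57, 1.82, 0.16]
[-0.65875782  0.61141735 -0.02443951  2.13676865  0.95329543  0.17559253
 -2.88705073]
```

Request:
drive_tool([
  [[0,0,-4,0,0,0],[0,0,-7,0,-7,0],[0,0,-7,0,-14,0],[0,0,-7,0,-18,0],[0,0,-7,0,-18,0],[0,0,-7,0,-18,0],[0,0,-7,0,-18,0]],
], fingers=6)

```text
t: 4.28
eef_pos: [0.4758, 0.3018, 0.0881]
tcp_rot: [3.13, -0.004, 0.283]
contact_force: [-0.1, 0.1, -0.4]
grip_width: 0.0598
grip_force: 0.0
```

Run:
```python
from h import *
g=[.488,.3]
moves(([*g,.005],Rt(16.3,0)),([*g,.005],Rt(16.3,-5)),([*g,.06],Rt(16.3,-5)));print(read_state()['joint_pos'])
```

```text
t 4.28 at [0.4758 0.3018 0.0881] ax x,z [0.96  0.279 0.004] [ 0.007 -0.01  -1.   ]
[0.488 0.3   0.005] -> [1.08, 0.42, 8.32, 0.66, -0.23, -0.09]
[0.488 0.3   0.005] -> [1.08, 0.42, 8.32, 0.65, -5.23, -0.12]
[0.488 0.3   0.06 ] -> [1.11, 0.48, 2.82, 0.65, -5.23, -0.12]
[-0.24503798  0.61715109 -0.58367705  1.84561894  0.46886874  0.81988894
 -2.36028171]
```

Request:
drive_tool([
  [[1.1,0.4,3,0.6,0,0],[1.1,0.4,6,0.6,0,0],[1.1,0.4,8,0.6,0,0],[1.1,0.4,8.3,0.6,0,0],[1.1,0.4,8.3,0.6,0,0],[1.1,0.4,8.3,0.6,0,0]],
])

```text
t: 4.78
eef_pos: [0.4874, 0.3018, 0.0072]
tcp_rot: [3.141, -0.004, 0.286]
contact_force: [-0.4, -0.8, 0.2]
grip_width: 0.0598
grip_force: 0.0
```

Request:
drive_tool([
  [[0,0,0,0,0,0],[0,0,0,0,0,0],[0,0,0,0,0,0],[0,0,0,0,0,0],[0,0,0,0,0,0],[0,0,0,0,0,0],[0,0,0,0,0,0],[0,0,0,0,0,0]],
], fingers=0.8, force=60)

```text
t: 5.45
eef_pos: [0.4885, 0.3012, 0.0066]
tcp_rot: [-3.141, -0.004, 0.284]
contact_force: [0.5, 0.3, 2.4]
grip_width: 0.0116
grip_force: 60.1
```

Run:
```python
from h import *
# sweep poses: brush heading -5 deg, nose-down 20 -> tool tilt -20; grasp point->tip 171mm
th=-20
def pose(x,y,z):   # tip (underside) at jig x,y, height z
    tip=np.r_[jig(x,y),z]; rt=Rt(-5,th); M=rt.as_matrix()
    # tool in brush frame: tip is .171 along tool x, underside .005 beyond TCP along tool z
    return tip-M@[.171,0,0.005],rt
print(Rt(-5,th).as_matrix()[:,0])
moves(pose(62,-20,.12),pose(62,-20,.022),pose(-140,-20,.022))
print(read_state()['joint_pos'])
```

```text
[ 0.93611681 -0.08189961 -0.34202014]
t 5.45 at [0.4885 0.3012 0.0066] ax x,z [0.96  0.28  0.004] [ 0.003  0.001 -1.   ]
[ 0.4813 -0.0745  0.1832] -> [-11.15, 35.85, -17.7, 3.66, -19.97, 21.06]
[ 0.4813 -0.0745  0.0852] -> [-11.18, 35.86, -7.9, 3.66, -19.97, 21.06]
[0.4989 0.1268 0.0852] -> [-3.86, 17.03, -7.87, 3.66, -19.97, 21.06]
[-0.27875694  0.73617217 -0.50855802  1.8837232   0.56142518  0.66375206
 -2.41629108]
```

Request:
drive_tool([
  [[0,0,-4,0,0,0],[0,0,-8,0,0,0],[-1,3,-12,0,0,0],[-2,7,-16,0.8,-5,5],[-4,11,-17.7,1.5,-10,10],[-11.1,35.9,-17.7,3.7,-20,21],[-11.1,35.9,-17.7,3.7,-20,21],[-11.1,35.9,-17.7,3.7,-20,21],[-11.1,35.9,-17.7,3.7,-20,21],[-11.1,35.9,-17.7,3.7,-20,21],[-11.1,35.9,-17.7,3.7,-20,21],[-11.1,35.9,-17.7,3.7,-20,21],[-11.1,35.9,-17.7,3.7,-20,21],[-11.1,35.9,-17.7,3.7,-20,21],[-11.1,35.9,-17.7,3.7,-20,21],[-11.1,35.9,-17.7,3.7,-20,21]],
])

```text
t: 6.78
eef_pos: [0.4816, -0.0732, 0.1831]
tcp_rot: [-3.14, 0.351, -0.084]
contact_force: [0.2, 0.2, 0.0]
grip_width: 0.0116
grip_force: 59.7
```

```bash
cat >> h.py <<'E'
def pose(x,y,z,th=-20,yaw=-5,L=.171):
    rt=Rt(yaw,th); return np.r_[jig(x,y),z]-rt.as_matrix()@[L,0,.0066],rt
E
python3 - <<'E'
from h import *
a=eyes.snapshot('top');b=eyes.snapshot('side')
A=cv2.resize(a[125:265,200:340],(590,590),interpolation=cv2.INTER_CUBIC);cv2.imwrite('pics/top2.png',a);cv2.imwrite('pics/side2.png',b)
B=cv2.resize(b[130:320,150:360],(200,181));cv2.imwrite('pics/c4.png',np.hstack([A,np.vstack([B,np.zeros((409,200,3),np.uint8)])]))
moves(pose(62,-20,.022),pose(-140,-20,.022));s=read_state();print(s['grip_width'],s['joint_pos'])
print('tip proj',proj('top',np.r_[jig(62,-20),.12]))
E
```

```text
t 6.88 at [ 0.4817 -0.0733  0.1831] ax x,z [ 0.936 -0.078 -0.343] [-0.342  0.03  -0.939]
[ 0.4818 -0.0745  0.0867] -> [3.33, 0.13, 9.05, 0.02, 0.08, 0.22]
[0.4995 0.1267 0.0867] -> [3.41, -20.07, 9.04, 0.02, 0.08, 0.22]
0.011632182078830208 [ 0.43929218  0.58583517 -0.56070452  1.63696669  0.24174695  1.3566303
 -1.84482644]
tip proj [290.05214825 172.31200454]
```

View pics/c4.png

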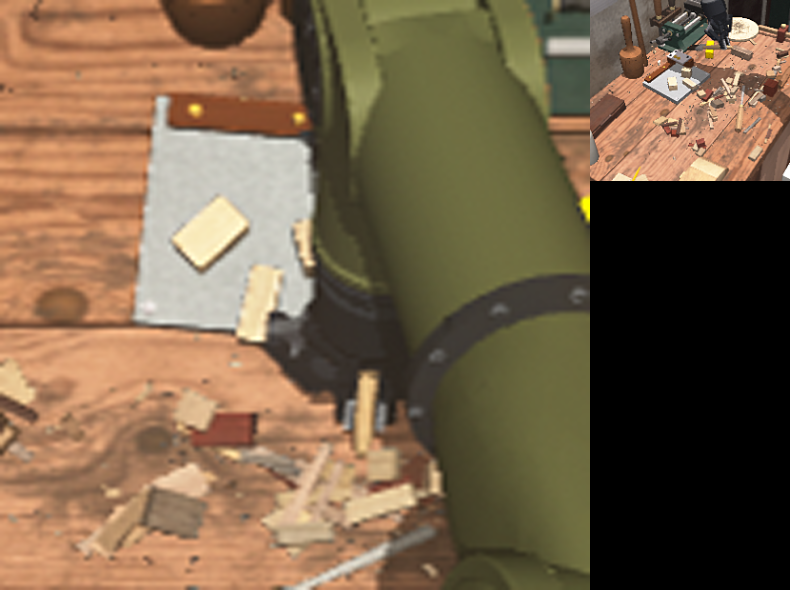

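The brush is gripped and its handle heads the right way (crop (365,410)). The wide offcut is at (212,235) and the long one at (262,300), both untouched. Now I lower it behind the cube.

Request:
drive_tool([
  [[1,0.5,3,0,0,0],[2,0.5,6,0,0,0],[2.6,0.5,8,0,0,0],[3,0.5,9.1,0,0,0],[3,0.5,9.1,0,0,0],[3,0.5,9.1,0,0,0]],
])

```text
t: 7.38
eef_pos: [0.4786, -0.0788, 0.0877]
tcp_rot: [-3.141, 0.351, -0.085]
contact_force: [-0.5, -0.1, -0.7]
grip_width: 0.0114
grip_force: 59.7
```

Run:
```python
from h import *
b=eyes.snapshot('side');cv2.imwrite('pics/side3.png',b)
cv2.imwrite('pics/c5.png',cv2.resize(b[180:260,195:295],(750,600),interpolation=cv2.INTER_CUBIC))
moves(pose(-40,-20,.021),pose(-150,-20,.021));s=read_state();print(s['contact_force'])
print('tip proj',proj('side',np.r_[jig(66,-23),.022]))
```

```text
t 7.43 at [ 0.479  -0.0789  0.0883] ax x,z [ 0.936 -0.08  -0.342] [-0.341  0.03  -0.94 ]
[0.4907 0.0271 0.0857] -> [0.34, -10.66, 0.16, 0.01, 0.01, 0.11]
[0.5003 0.1367 0.0857] -> [0.36, -21.66, 0.16, 0.01, 0.01, 0.11]
[ 0.64062763 -0.48494702 -0.63835964]
tip proj [257.87560573 200.99077101]
```

View pics/c5.png

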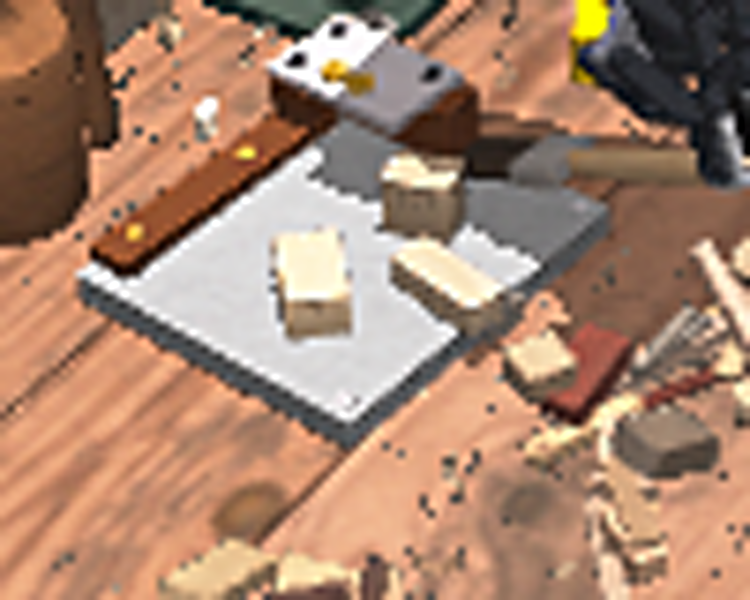

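The bristles are down behind the cube at crop (490,155), clear of the end stop, so I sweep left.

Request:
drive_tool([
  [[0,-1,0.2,0,0,0],[0.1,-2,0.2,0,0,0],[0.2,-3,0.2,0,0,0],[0.3,-4,0.2,0,0,0],[0.4,-5.1,0.2,0,0,0],[0.4,-6.2,0.2,0,0,0],[0.4,-7.3,0.2,0,0,0],[0.4,-8.4,0.2,0,0,0],[0.4,-9.5,0.2,0,0,0],[0.4,-10.6,0.2,0,0,0],[0.4,-11.7,0.2,0,0,0],[0.4,-12.8,0.2,0,0,0],[0.4,-13.9,0.2,0,0,0],[0.4,-15,0.2,0,0,0],[0.4,-16.2,0.2,0,0,0],[0.4,-17.4,0.2,0,0,0],[0.4,-18.6,0.2,0,0,0],[0.4,-19.8,0.2,0,0,0],[0.4,-21,0.2,0,0,0],[0.4,-22,0.2,0,0,0]],
])

```text
t: 9.1
eef_pos: [0.5002, 0.1411, 0.0841]
tcp_rot: [-3.141, 0.35, -0.085]
contact_force: [0.2, -0.3, -1.2]
grip_width: 0.0114
grip_force: 59.6
```

Run:
```python
from h import *
b=eyes.snapshot('side');cv2.imwrite('pics/side4.png',b)
cv2.imwrite('pics/c6.png',cv2.resize(b[175:285,170:290],(654,600),interpolation=cv2.INTER_CUBIC))
moves(pose(-150,-50,.09),pose(20,-50,.09),pose(20,-50,.021),pose(-150,-50,.021));s=read_state();print(s['contact_force'],s['joint_pos'])
```

```text
t 9.15 at [0.5001 0.1435 0.0844] ax x,z [ 0.936 -0.077 -0.343] [-0.342  0.031 -0.939]
[0.4704 0.1393 0.1547] -> [-5.16, 0.65, -5.6, -0.09, 0.07, 0.26]
[ 0.4556 -0.0301  0.1547] -> [-5.24, 17.65, -5.63, -0.09, 0.07, 0.26]
[ 0.4556 -0.0301  0.0857] -> [-2.87, 17.67, 0.85, -0.09, 0.07, 0.26]
[0.4704 0.1393 0.0857] -> [-2.79, 0.67, 0.88, -0.09, 0.07, 0.26]
[0.34266113 3.13855413 0.47590587] [ 0.08061062  0.73871235 -0.56435439  1.66414408  0.22009809  1.15167996
 -2.19282783]
```

View pics/c6.png

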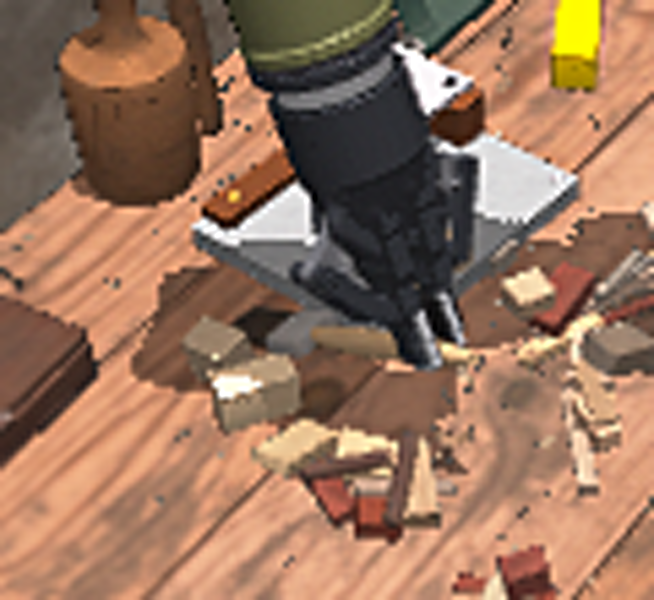

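The crop shows two offcuts on the bench left of the board, at (215,345) and (255,390). I lift the brush and find the long one by mask.

Request:
drive_tool([
  [[-2,0,-3,0,0,0],[-5.2,0,-6,0,0,0],[-6,-3,-8,0,0,0],[-6,-7,-8,0,0,0],[-6,-11,-8,0,0,0],[-6,-11,-8,0,0,0],[-6,-11,-8,0,0,0]],
])

```text
t: 9.73
eef_pos: [0.4799, 0.2543, 0.18]
tcp_rot: [-3.14, 0.351, -0.081]
contact_force: [0.5, -0.7, -1.0]
grip_width: 0.0118
grip_force: 59.7
```

Run:
```python
from h import *
t=eyes.snapshot('top');cv2.imwrite('pics/top5.png',t);b=eyes.snapshot('side');cv2.imwrite('pics/side5.png',b)
h=cv2.cvtColor(t,cv2.COLOR_BGR2HSV);H,S,V=cv2.split(h)
for z in (.018,.036):
  for r in rects(t,(V>140)&(S>45)&(S<95)&(H>18),'top',z,box=(200,150,300,206)):print(z,r,tojig(np.array(r[1])/1000).round(1))
hs=cv2.cvtColor(b,cv2.COLOR_BGR2HSV);H,S,V=cv2.split(hs)
for r in rects(b,(V>110)&(S>45)&(S<130)&(H>16),'side',.036,box=(180,180,280,245)):print('side',r,tojig(np.array(r[1])/1000).round(1))
```

```text
0.018 ([249.7, 196.5], [593.2, 29.8], [55.2, 20.5], 78.4) [-51.6 -76.6]
0.036 ([249.7, 196.5], [589.0, 29.0], [54.5, 20.3], 78.4) [-50.5 -80.7]
side ([266.5, 226.9], [523.5, 21.4], [21.1, 20.9], 58.7) [ -37.2 -145.3]
side ([248.1, 221.0], [593.8, 30.6], [52.1, 14.8], 70.5) [-52.5 -76.1]
```

Run:
```python
from h import *
moves(pose(10,-59,.09),pose(10,-59,.021),pose(-138,-57,.021))
```

```text
t 9.83 at [0.4809 0.2507 0.1795] ax x,z [ 0.936 -0.081 -0.344] [-0.342  0.029 -0.939]
[ 0.4475 -0.0193  0.1547] -> [-0.08, 27.19, 2.7, 0.08, 0.1, 0.04]
[ 0.4475 -0.0193  0.0857] -> [2.29, 27.18, 9.18, 0.08, 0.1, 0.04]
[0.4624 0.128  0.0857] -> [2.49, 12.38, 9.09, 0.08, 0.1, 0.04]
```

Request:
drive_tool([
  [[0,4,0,0,0,0],[0,8,0,0,0,0],[0,12,0,0,0,0],[0,16,0,0,0,0],[0,20,0,0,0,0],[0,24,1,0,0,0],[0,27.2,2.7,0,0,0],[0,27.2,2.7,0,0,0],[0.8,27.2,5,0,0,0],[1.6,27.2,7.3,0,0,0],[2.3,27.2,9.2,0,0,0],[2.3,27.2,9.2,0,0,0],[2.3,27.2,9.2,0,0,0]],
])

```text
t: 10.92
eef_pos: [0.4469, -0.0197, 0.0854]
tcp_rot: [3.141, 0.353, -0.088]
contact_force: [-0.1, 0.2, -1.0]
grip_width: 0.0112
grip_force: 59.7
```

Request:
drive_tool([
  [[0,-0.8,0,0,0,0],[0,-1.6,0,0,0,0],[0,-2.4,0,0,0,0],[0,-3.2,0,0,0,0],[0,-4,0,0,0,0],[0,-4.8,0,0,0,0],[0,-5.6,0,0,0,0],[0.1,-6.4,0,0,0,0],[0.1,-7.2,0,0,0,0],[0.1,-8,0,0,0,0],[0.1,-8.8,0,0,0,0],[0.2,-9.6,0,0,0,0],[0.2,-10.4,0,0,0,0],[0.2,-11.2,0,0,0,0],[0.2,-12,0,0,0,0],[0.2,-12.8,0,0,0,0],[0.2,-13.6,0,0,0,0],[0.2,-14.4,0,0,0,0],[0.2,-15,0,0,0,0],[0.2,-15,0,0,0,0]],
])

```text
t: 12.58
eef_pos: [0.4624, 0.1324, 0.085]
tcp_rot: [-3.14, 0.35, -0.084]
contact_force: [-0.4, -0.4, -0.8]
grip_width: 0.0117
grip_force: 59.6
```

Request:
drive_tool([
  [[-1,0,-3,0,0,0],[-3,0,-6,0,0,0],[-4,-3,-9,0,0,0],[-4,-7,-9,0,0,0],[-4,-11,-9,0,0,0],[-4,-14,-9,0,0,0],[-4,-14,-9,0,0,0],[-4,-14,-9,0,0,0]],
])

```text
t: 13.25
eef_pos: [0.4671, 0.2722, 0.1831]
tcp_rot: [-3.141, 0.351, -0.083]
contact_force: [-0.5, -0.3, -0.6]
grip_width: 0.0116
grip_force: 59.6
```

Run:
```python
from h import *
t=eyes.snapshot('top');cv2.imwrite('pics/top6.png',t);b=eyes.snapshot('side');cv2.imwrite('pics/side6.png',b)
h=cv2.cvtColor(t,cv2.COLOR_BGR2HSV);H,S,V=cv2.split(h)
for r in rects(t,(V>140)&(S>45)&(S<95)&(H>18),'top',.02,box=(180,150,300,215)):print(r,tojig(np.array(r[1])/1000).round(1))
hs=cv2.cvtColor(b,cv2.COLOR_BGR2HSV);H,S,V=cv2.split(hs)
for r in rects(b,(V>110)&(S>45)&(S<130)&(H>16),'side',.02,box=(180,180,280,260)):print('side',r,tojig(np.array(r[1])/1000).round(1))
s=read_state();print(s['t'],s['eef_pos'],s['joint_pos'])
```

```text
([208.0, 173.0], [664.8, 156.6], [26.5, 15.0], 44.7) [-184.2  -16.3]
side ([235.4, 255.8], [537.7, 167.0], [31.3, 16.8], 40.2) [-183.5 -143.8]
side ([223.3, 255.3], [571.9, 187.5], [32.0, 29.0], 90.0) [-206.9 -111.6]
side ([266.5, 226.9], [533.6, 6.7], [21.5, 21.3], 58.7) [ -23.4 -134. ]
13.35 [0.4679315  0.26929889 0.1827676 ] [-0.10054633  0.64714991 -0.61220365  1.53799395  0.12345844  1.32058004
 -2.36382186]
```

Run:
```python
from h import *
t=cv2.imread('pics/top6.png');b=cv2.imread('pics/side6.png')
cv2.imwrite('pics/c7.png',np.hstack([cv2.resize(t[120:260,100:310],(450,300),interpolation=3),cv2.resize(b[175:305,130:290],(350,284),interpolation=3)[:300].copy() if 0 else cv2.copyMakeBorder(cv2.resize(b[175:305,130:290],(350,284),interpolation=3),0,16,0,0,cv2.BORDER_CONSTANT)]))
```

```text
(no output)
```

View pics/c7.png

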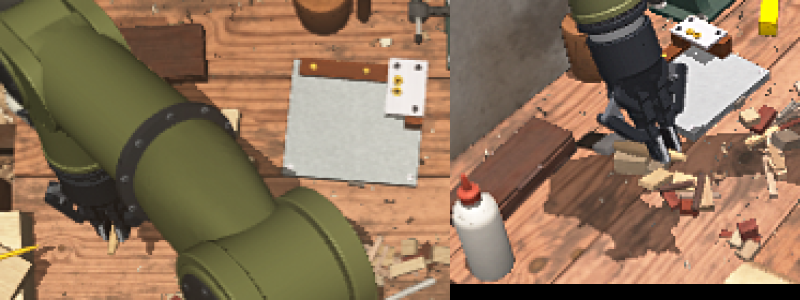

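The top crop shows the bed completely bare (grey plate at (355,125)); the offcuts lie on the bench to its left. Next I put the brush back where it came from.

Run:
```python
from h import *
rt=Rt(16.3,0)
moves(([.4885,.301,.08],rt),([.4885,.301,.0075],rt))
```

```text
t 13.35 at [0.4679 0.2693 0.1828] ax x,z [ 0.936 -0.082 -0.343] [-0.342  0.028 -0.939]
[0.4885 0.301  0.08  ] -> [5.19, -3.35, 9.04, -3.65, 19.87, -21.08]
[0.4885 0.301  0.0075] -> [7.68, -3.36, 15.85, -3.65, 19.87, -21.08]
```

Request:
drive_tool([
  [[2,-2,3,-1.2,6.6,-7],[4,-3.3,6,-2.4,13,-14],[5.2,-3.3,9,-3.6,19.9,-21],[5.2,-3.3,9,-3.6,19.9,-21],[5.2,-3.3,9,-3.6,19.9,-21],[5.2,-3.3,9,-3.6,19.9,-21],[6,-3.3,11.3,-3.6,19.9,-21],[6.8,-3.3,13.5,-3.6,19.9,-21],[7.4,-3.3,15,-3.6,19.9,-21],[7.7,-3.4,15.8,-3.6,19.9,-21],[7.7,-3.4,15.8,-3.6,19.9,-21],[7.7,-3.4,15.8,-3.6,19.9,-21]],
])

```text
t: 14.35
eef_pos: [0.4901, 0.3027, 0.0089]
tcp_rot: [-3.14, -0.002, 0.281]
contact_force: [-0.2, 1.7, -0.9]
grip_width: 0.0114
grip_force: 59.6
```

Run:
```python
from h import *
rt=Rt(16.3,0)
moves(([.4885,.301,.0072],rt));s=read_state();print(s['contact_force'],s['grip_width'])
```

```text
t 14.35 at [0.4901 0.3027 0.0089] ax x,z [0.961 0.277 0.002] [ 0.001  0.002 -1.   ]
[0.4885 0.301  0.0072] -> [-0.2, 0.12, 0.17, -0.11, -0.1, -0.21]
[-0.18607433  1.73322176 -0.90720447] 0.01138979477083022
```

Request:
drive_tool([
  [[0,0,0.1,0,0,0],[0,0,0.2,0,0,0],[0,0,0.2,0,0,0]],
])

```text
t: 14.6
eef_pos: [0.4893, 0.3032, 0.0072]
tcp_rot: [-3.139, -0.003, 0.283]
contact_force: [0.7, 0.7, -0.4]
grip_width: 0.0117
grip_force: 59.7
```

Request:
drive_tool([
  [[0,0,0,0,0,0],[0,0,0,0,0,0],[0,0,0,0,0,0],[0,0,0,0,0,0],[0,0,0,0,0,0],[0,0,-2,0,0,0],[0,0,-4,0,0,0],[0,0,-8,0,0,0],[0,0,-12,0,0,0],[0,0,-16,0,0,0],[0,0,-16,0,0,0],[0,0,-16,0,0,0]],
], fingers=5)

```text
t: 15.6
eef_pos: [0.4896, 0.3035, 0.169]
tcp_rot: [-3.139, -0.006, 0.283]
contact_force: [1.1, 0.1, 0.0]
grip_width: 0.0499
grip_force: 0.0
```

Run:
```python
from h import *
t=cv2.imread('pics/top0.png');b=cv2.imread('pics/side0.png')
# batten: colour distance to local bench, top face extents
lab=cv2.cvtColor(t,cv2.COLOR_BGR2HSV).astype(int)
print(lab[200:236:3,356,:].tolist());print(lab[215,346:368,:].tolist())
S=lab[...,1];V=lab[...,2]
print('top',rects(t,(S<110)&(V<195),'top',.03,box=(344,200,370,236)))
hs=cv2.cvtColor(b,cv2.COLOR_BGR2HSV).astype(int)
print('side',rects(b,(hs[...,1]<105)&(hs[...,2]>60),'side',.015,box=(292,172,326,198)))
s=read_state();print(s['joint_pos'],s['eef_pos'])
moves(([.53,0,.17],Rt(0)),([.532,-.2865,.12],Rt(-2.8)))
```

```text
[[11, 138, 172], [14, 92, 160], [14, 97, 150], [14, 95, 174], [14, 95, 183], [14, 93, 167], [14, 98, 171], [14, 99, 152], [15, 98, 146], [14, 91, 173], [14, 94, 181], [12, 125, 180]]
[[12, 123, 212], [12, 119, 215], [12, 119, 215], [12, 121, 189], [11, 122, 115], [14, 104, 113], [13, 95, 158], [15, 94, 169], [15, 93, 170], [14, 95, 170], [14, 93, 167], [14, 93, 173], [14, 94, 188], [14, 94, 204], [14, 91, 216], [14, 103, 213], [12, 118, 214], [12, 120, 217], [13, 115, 168], [13, 115, 171], [12, 120, 206], [12, 119, 203]]
top [([355.7, 216.5], [529.9, -289.7], [38.8, 81.4], 90.0)]
side [([309.2, 184.9], [531.1, -286.0], [101.3, 83.8], 10.3), ([314.5, 173.3], [564.1, -365.2], [118.8, 33.0], 12.9)]
[-0.18848386  0.53903008 -0.64102849  1.72626987  0.37515955  0.99417027
 -2.25461672] [0.48964602 0.30351253 0.16900196]
t 15.6 at [0.4896 0.3035 0.169 ] ax x,z [0.96  0.28  0.006] [ 0.005  0.005 -1.   ]
[0.53 0.   0.17] -> [-4.61, 30.27, -0.22, -0.23, -0.34, 16.24]
[ 0.532  -0.2865  0.12  ] -> [-12.46, 57.85, 4.64, -0.24, -0.34, 19.04]
```

Run:
```python
from h import *
t=cv2.imread('pics/top0.png');h=cv2.cvtColor(t,cv2.COLOR_BGR2HSV).astype(float)
# saturation threshold at sub-pixel: far edge per column, right edge per row
def cross(a,th):
    for i in range(len(a)-1):
        if (a[i]-th)*(a[i+1]-th)<=0: return i+(th-a[i])/(a[i+1]-a[i])
S=h[...,1]
far=np.array([onz('top',u,198+cross(S[198:208,u],112),.03)[:2] for u in range(354,361)])
rg=np.array([onz('top',366-cross(S[v,366:355:-1],108),v,.03)[:2] for v in range(206,228,2)])
near=np.array([onz('top',u,236-cross(S[236:222:-1,u],112),.0)[:2] for u in range(354,361)])
left=np.array([onz('top',346+cross(S[v,346:356],112),v,.0)[:2] for v in range(206,228,2)])
for n,a in(('far',far),('right',rg),('near',near),('left',left)):print(n,a.round(4).tolist())
moves(([.53,0,.17],Rt(0)),([.51,-.2865,.08],Rt(-2.8)))
```

```text
far [[0.5724, -0.282], [0.5723, -0.2849], [0.5724, -0.2879], [0.5725, -0.2909], [0.5725, -0.2939], [0.5725, -0.2969], [0.5721, -0.2998]]
right [[0.5614, -0.3028], [0.5554, -0.3026], [0.5493, -0.3023], [0.5432, -0.3024], [0.5372, -0.302], [0.5311, -0.3136], [0.5251, -0.313], [0.5191, -0.3019], [0.5131, -0.3011], [0.5071, -0.3002], [0.5011, -0.3093]]
near [[0.4913, -0.2842], [0.4916, -0.2873], [0.4913, -0.2903], [0.4913, -0.2933], [0.4912, -0.2963], [0.4915, -0.2993], [0.4917, -0.3023]]
left [[0.5678, -0.2771], [0.5616, -0.2778], [0.5554, -0.2764], [0.5492, -0.2761], [0.543, -0.2758], [0.5368, -0.2753], [0.5307, -0.2752], [0.5245, -0.2753], [0.5184, -0.2747], [0.5123, -0.2746], [0.5062, -0.2746]]
t 15.6 at [0.4896 0.3035 0.169 ] ax x,z [0.96  0.28  0.006] [ 0.005  0.005 -1.   ]
[0.53 0.   0.17] -> [-4.61, 30.27, -0.22, -0.23, -0.34, 16.24]
[ 0.51   -0.2865  0.08  ] -> [-14.6, 57.24, 8.63, -0.24, -0.34, 19.04]
```

Request:
drive_tool([
  [[-2,10,0,0,0,5],[-4.6,30.3,-0.2,0,0,16],[-4.6,30.3,-0.2,0,0,16],[-4.6,30.3,-0.2,0,0,16],[-4.6,30.3,-0.2,0,0,16],[-4.6,30.3,-0.2,0,0,16],[-4.6,30.3,-0.2,0,0,16],[-14.5,57.3,4,0,0,19],[-14.5,57.3,4,0,0,19],[-14.5,57.3,4,0,0,19],[-14.5,57.3,4,0,0,19],[-14.5,57.3,4,0,0,19],[-14.5,57.3,4,0,0,19],[-14.5,57.3,4,0,0,19],[-14.5,57.3,4,0,0,19],[-14.5,57.3,4,0,0,19],[-14.5,57.3,4,0,0,19]],
], fingers=6.5)

```text
t: 17.02
eef_pos: [0.5087, -0.2882, 0.1234]
tcp_rot: [-3.138, 0.002, -0.05]
contact_force: [0.9, 0.4, 0.4]
grip_width: 0.065
grip_force: 0.0
```

Run:
```python
from h import *
rt=Rt(-2.6)
moves(([.511,-.287,.013],rt));print(read_state()['joint_pos'])
```

```text
t 17.02 at [ 0.5087 -0.2882  0.1234] ax x,z [ 0.999 -0.05  -0.002] [-0.001  0.004 -1.   ]
[ 0.511 -0.287  0.013] -> [0.24, -0.09, 11.04, -0.23, 0.09, -0.26]
[ 0.79791682  0.5861323  -0.51233763  1.74923786  0.34884562  0.90106081
 -1.48388134]
```

Request:
drive_tool([
  [[0.2,-0.1,3,0,0,0],[0.2,-0.1,6,0,0,0],[0.2,-0.1,9,0,0,0],[0.2,-0.1,11,-0.2,0,-0.2],[0.2,-0.1,11,-0.2,0,-0.2],[0.2,-0.1,11,-0.2,0,-0.2]],
])

```text
t: 17.52
eef_pos: [0.5119, -0.2843, 0.0145]
tcp_rot: [-3.141, 0.001, -0.041]
contact_force: [0.2, 0.8, 0.8]
grip_width: 0.0646
grip_force: 0.0
```

Request:
drive_tool([
  [[0,0,0,0,0,0],[0,0,0,0,0,0],[0,0,0,0,0,0],[0,0,0,0,0,0],[0,0,0,0,0,0],[0,0,0,0,0,0],[0,0,0,0,0,0]],
], fingers=2.5, force=60)

```text
t: 18.1
eef_pos: [0.5131, -0.2871, 0.0169]
tcp_rot: [3.139, -0.004, -0.045]
contact_force: [-0.7, 1.4, 6.5]
grip_width: 0.0285
grip_force: 60.3
```

Run:
```python
from h import *
rt=Rt(-95); z=.013+.018
s=read_state();print(s['grip_width'],s['joint_pos'])
# tool at batten origin -20 along jig x
g=lambda x,y,h:(np.r_[jig(x-20,y),h],rt)
moves(([.511,-.287,.16],Rt(-2.6)),g(-45,30,.16),g(-45,30,z+.015),g(-45,30,z))
```

```text
0.02847097041052914 [ 0.73469853  0.71997679 -0.42970347  1.8403894   0.45621717  0.67568996
 -1.57695258]
t 18.1 at [ 0.5131 -0.2871  0.0169] ax x,z [ 0.999 -0.045  0.004] [ 0.004 -0.002 -1.   ]
[ 0.511 -0.287  0.16 ] -> [-0.15, 0.04, -14.31, 0.13, -0.21, 0.05]
[0.7006 0.0338 0.16  ] -> [17.35, -32.86, -14.32, -0.07, -0.27, 92.45]
[0.7006 0.0338 0.046 ] -> [17.31, -32.89, -2.92, -0.07, -0.27, 92.45]
[0.7006 0.0338 0.031 ] -> [17.31, -32.89, -1.42, -0.07, -0.27, 92.45]
```

Request:
drive_tool([
  [[0,0,-4,0,0,0],[0,0,-8,0,0,0],[0,0,-12,0,0,0],[1,-2,-14.3,0,0,7],[3,-5,-14.3,0,0,14],[5,-8,-14.3,0,0,21],[7,-11,-14.3,0,0,28],[9,-14,-14.3,0,0,35],[10.5,-17,-14.3,0,0,42],[12,-20,-14.3,0,0,49],[13.5,-23,-14.3,0,0,56],[15,-26,-14.3,0,0,63],[16,-29,-14.3,0,0,70],[17,-31,-14.3,0,0,77],[17.4,-32.9,-14.3,0,0,84],[17.4,-32.9,-14.3,0,0,91],[17.4,-32.9,-14.3,0,-0.3,92.4],[17.4,-32.9,-14.3,0,-0.3,92.4],[17.4,-32.9,-14.3,0,-0.3,92.4],[17.4,-32.9,-14.3,0,-0.3,92.4]],
])

```text
t: 19.77
eef_pos: [0.7001, 0.0352, 0.1579]
tcp_rot: [3.139, 0.002, -1.655]
contact_force: [0.4, -0.4, -0.4]
grip_width: 0.0284
grip_force: 59.6
```

Run:
```python
from h import *
s=read_state();print(s['grip_width'],s['grip_force'],s['contact_force'],s['joint_pos'])
b=eyes.snapshot('side');cv2.imwrite('pics/side7.png',b)
rt=Rt(-95);g=lambda x,y,h:(np.r_[jig(x-20,y),h],rt)
moves(g(-45,28,.06),g(-45,28,.037))
```

```text
0.028355763837866622 59.599204659461975 [ 0.38602221 -0.40924831 -0.38999076] [-0.440643    0.78111457  0.72375548  1.37858434 -0.53053758  1.18197649
 -2.88536014]
t 19.82 at [0.7001 0.0348 0.1579] ax x,z [-0.084 -0.996 -0.003] [-0.003  0.003 -1.   ]
[0.6986 0.034  0.06  ] -> [0.12, 0.12, 9.79, 0.17, 0.18, 0.16]
[0.6986 0.034  0.037 ] -> [0.13, 0.11, 12.09, 0.17, 0.18, 0.16]
```

Request:
drive_tool([
  [[1,0.1,1,0,0,0],[2.4,0.1,4,0,0,0],[2.4,0.1,7,0,0,0],[2.4,0.1,7,0,0,0],[2.4,0.1,7,0,0,0]],
])

```text
t: 20.23
eef_pos: [0.6957, 0.0099, 0.0863]
tcp_rot: [3.135, 0.003, -1.658]
contact_force: [0.0, 0.4, 0.9]
grip_width: 0.0286
grip_force: 59.6
```

Run:
```python
from h import *
s=read_state();print(s['grip_width'],s['grip_force'],s['contact_force'],s['joint_pos'])
rt=Rt(-95);g=lambda x,y,h:(np.r_[jig(x-20,y),h],rt)
moves(g(-21,28,.06),g(-21,28,.035))
```

```text
0.028561954081553827 59.5777702331543 [4.14132753e-04 4.25619518e-01 8.66866927e-01] [-0.3939261   0.83908774  0.68279876  1.46872102 -0.57676135  1.04725779
 -2.80747718]
t 20.23 at [0.6957 0.0099 0.0863] ax x,z [-0.088 -0.996 -0.003] [-0.006  0.004 -1.   ]
[0.6965 0.0101 0.06  ] -> [-0.01, -0.09, 2.63, 0.37, 0.19, -0.02]
[0.6965 0.0101 0.035 ] -> [-0.01, -0.1, 5.13, 0.37, 0.19, -0.02]
```

Request:
drive_tool([
  [[0,-0.1,2,0.4,0.2,0],[0,-0.1,4,0.4,0.2,0],[0,-0.1,4.7,0.4,0.2,0],[0,-0.1,5,0.4,0.2,0],[0,-0.1,5.2,0.4,0.2,0],[0,-0.1,5.2,0.4,0.2,0],[0,-0.1,5.2,0.4,0.2,0]],
])

```text
t: 20.82
eef_pos: [0.6987, 0.0105, 0.0371]
tcp_rot: [-3.135, -0.001, -1.657]
contact_force: [0.1, 0.2, -1.2]
grip_width: 0.0283
grip_force: 59.6
```

Run:
```python
from h import *
s=read_state();print(s['t'],s['eef_pos'],s['contact_force'],s['ft_torque'],s['joint_pos'])
t=eyes.snapshot('top');b=eyes.snapshot('side');cv2.imwrite('pics/top8.png',t);cv2.imwrite('pics/side8.png',b)
rt=Rt(-95);g=lambda x,y,h:(np.r_[jig(x-20,y),h],rt)
moves(g(-21,28,.0345),g(10,33,.0345))
```

```text
20.8167 [0.69873723 0.01048262 0.03712842] [ 0.13670865  0.1634611  -1.1622975 ] [ 0.04562386 -0.01493001  0.00180231] [-0.3866563   0.88836393  0.65339335  1.51237802 -0.61792915  0.94781656
 -2.77484195]
t 20.92 at [0.6986 0.0106 0.0369] ax x,z [-0.086 -0.996  0.001] [ 0.006 -0.002 -1.   ]
[0.6965 0.0101 0.0345] -> [0.07, 0.21, 0.23, -0.34, -0.07, 0.06]
[ 0.6987 -0.0212  0.0345] -> [3.17, -0.29, 0.24, -0.34, -0.07, 0.06]
```

Request:
drive_tool([
  [[0,0.1,0.15,0,0,0],[0,0.1,0.25,0,0,0],[0,0.1,0.3,0,0,0],[0,0.1,0.3,0,0,0]],
])

```text
t: 21.25
eef_pos: [0.6976, 0.0107, 0.035]
tcp_rot: [-3.135, -0.001, -1.657]
contact_force: [-2.8, 1.4, 12.4]
grip_width: 0.0283
grip_force: 61.1
```

Request:
drive_tool([
  [[0,0,0.1,0,0,0],[0,0,0.1,0,0,0],[0,0,0.1,0,0,0]],
])

```text
t: 21.5
eef_pos: [0.6977, 0.0107, 0.0349]
tcp_rot: [-3.135, -0.0, -1.657]
contact_force: [-5.0, 1.8, 19.1]
grip_width: 0.0285
grip_force: 61.9
```

Request:
drive_tool([
  [[0,0,-0.15,0,0,0],[0.4,0,-0.2,0,0,0],[0.8,0,-0.2,0,0,0],[1.2,-0.1,-0.2,0,0,0],[1.6,-0.2,-0.2,0,0,0],[2,-0.3,-0.2,0,0,0],[2.4,-0.4,-0.2,0,0,0],[2.8,-0.5,-0.2,0,0,0],[3.1,-0.5,-0.2,0,0,0],[3.3,-0.5,-0.2,0,0,0],[3.3,-0.5,-0.2,0,0,0]],
])

```text
t: 22.42
eef_pos: [0.7003, -0.0216, 0.035]
tcp_rot: [-3.135, 0.001, -1.656]
contact_force: [0.6, 3.1, 8.0]
grip_width: 0.0283
grip_force: 60.4
```

Run:
```python
from h import *
s=read_state();p=s['eef_pos'];print(s['t'],p,tojig(p),s['contact_force'],s['ft_torque'],s['joint_pos'][-1])
```

```text
22.4167 [ 0.70026462 -0.0216272   0.03502788] [-9.72092043 34.54885506] [0.63527471 3.08839938 8.0492298 ] [ 0.51278692  0.08145203 -0.01809465] -2.729781808128292
```

Request:
drive_tool([
  [[0.2,0,0,0,0,0],[0.4,0,0,0,0,0],[0.5,0,0,0,0,0],[0.5,0,0,0,0,0]],
])

```text
t: 22.75
eef_pos: [0.6999, -0.0261, 0.0351]
tcp_rot: [-3.135, 0.001, -1.656]
contact_force: [0.4, 2.9, 7.4]
grip_width: 0.028
grip_force: 60.5
```

Request:
drive_tool([
  [[0.1,0,0,0,0,0],[0.2,0,0,0,0,0],[0.3,0,0,0,0,0],[0.3,0,0,0,0,0]],
])

```text
t: 23.08
eef_pos: [0.6997, -0.0289, 0.0351]
tcp_rot: [-3.135, 0.001, -1.656]
contact_force: [0.6, 4.6, 6.2]
grip_width: 0.0286
grip_force: 60.5
```

Request:
drive_tool([
  [[0.1,0,0,0,0,0],[0.2,0,0,0,0,0],[0.2,0,0,0,0,0]],
])

```text
t: 23.33
eef_pos: [0.6996, -0.0294, 0.035]
tcp_rot: [-3.135, 0.003, -1.655]
contact_force: [0.1, 7.3, 9.4]
grip_width: 0.0283
grip_force: 60.6
```

Request:
drive_tool([
  [[0,-0.1,0,0,0,0],[0,-0.2,0,0,0,0],[0,-0.2,0,0,0,0]],
])

```text
t: 23.58
eef_pos: [0.6998, -0.0294, 0.0349]
tcp_rot: [-3.139, 0.003, -1.655]
contact_force: [-4.4, 6.7, 12.7]
grip_width: 0.0287
grip_force: 61.1
```

Request:
drive_tool([
  [[0.1,-0.1,-0.05,0,0,0],[0.2,-0.2,-0.1,0,0,0],[0.2,-0.2,-0.1,0,0,0],[0.2,-0.2,-0.1,0,0,0]],
])

```text
t: 23.92
eef_pos: [0.7001, -0.0294, 0.035]
tcp_rot: [3.141, 0.006, -1.655]
contact_force: [-7.9, 11.1, 11.0]
grip_width: 0.0283
grip_force: 60.9
```

Request:
drive_tool([
  [[0.05,-0.1,0,0,0,0],[0.1,-0.2,0,0,0,0],[0.1,-0.2,0,0,0,0],[0.1,-0.2,0,0,0,0],[0.1,-0.2,0,0,0,0]],
])

```text
t: 24.33
eef_pos: [0.7003, -0.0294, 0.035]
tcp_rot: [3.137, 0.008, -1.655]
contact_force: [-14.8, 14.1, 16.3]
grip_width: 0.0285
grip_force: 61.5
```

Run:
```python
from h import *
t=eyes.snapshot('top');b=eyes.snapshot('side');cv2.imwrite('pics/top9.png',t);cv2.imwrite('pics/side9.png',b)
s=read_state();p=s['eef_pos'];print(s['t'],p,tojig(p),s['contact_force'],s['ft_torque'],s['tcp_rot'],s['joint_pos'][-1])
cv2.imwrite('pics/c8.png',np.hstack([cv2.resize(t[130:220,200:320],(400,300),interpolation=3),cv2.resize(b[165:255,190:310],(400,300),interpolation=3)]))
```

```text
24.4333 [ 0.7002589  -0.02944735  0.03494754] [-1.93003334 35.22472926] [-13.9237032   13.28898296  15.84758391] [ 2.87331497  3.14893906 -0.4670403 ] [ 3.13718221  0.00804823 -1.65472178] -2.7186404301865617
```

View pics/c8.png

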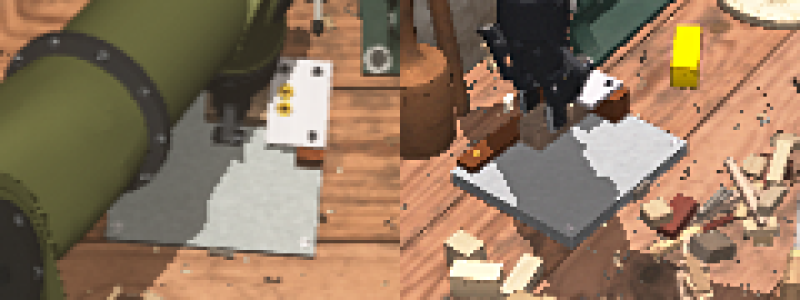

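The crops show the batten under the plate and along the fence, the bed clear, and all three offcuts on the bench. I add a small trim turn and check that the push holds steady.

Request:
drive_tool([
  [[0.1,-0.05,-0.05,0,0,0.4],[0.1,-0.05,-0.05,0,0,0.4],[0.1,-0.05,-0.05,0,0,0.4],[0.1,-0.05,-0.05,0,0,0.4],[0.1,-0.05,-0.05,0,0,0.4],[0.1,-0.05,-0.05,0,0,0.4]],
])

```text
t: 24.93
eef_pos: [0.7006, -0.0295, 0.035]
tcp_rot: [3.136, 0.009, -1.661]
contact_force: [-13.3, 15.8, 14.0]
grip_width: 0.0284
grip_force: 61.3
```

Run:
```python
from h import *
s=read_state();p=s['eef_pos'];print(s['t'],p,tojig(p),s['contact_force'],s['ft_torque'],s['tcp_rot'])
```

```text
24.9333 [ 0.70056154 -0.02950425  0.03502811] [-1.89972099 35.53117504] [-13.32574274  15.82631033  14.04525859] [ 3.10603599  3.04007226 -0.26181015] [ 3.13649304  0.00903487 -1.66073518]
```

Request:
drive_tool([
  [[0,0,0,0,0.4,0.1],[0,0,0,0.2,0.8,0.2],[0,0,0,0.2,0.8,0.2],[0,0,0,0.2,0.8,0.2],[0,0,0,0.2,0.8,0.2],[0,0,0,0.2,0.8,0.2]],
])

```text
t: 25.43
eef_pos: [0.7005, -0.0295, 0.035]
tcp_rot: [3.14, -0.005, -1.664]
contact_force: [-13.3, 13.9, 13.5]
grip_width: 0.0283
grip_force: 61.4
```

Run:
```python
from h import *
s=read_state();p=s['eef_pos'];print(s['t'],p,tojig(p),s['contact_force'],s['ft_torque'],s['tcp_rot'],s['grip_width'])
```

```text
25.4333 [ 0.70051732 -0.02954689  0.03495587] [-1.85339022 35.49084264] [-13.2860122   13.93950904  13.47040456] [ 3.26568624e+00  3.17514287e+00 -1.08174373e-03] [ 3.1397948  -0.00515023 -1.66372   ] 0.028306980284603912
```

```bash
python3 -c "
from bench import env
print(env.finish_job())"
```

```text
the job is handed in; nothing more can be done
None
```

I handed the job in at about 25 s with the three offcuts swept off the jig by the brush and the brush laid back on the bench; the batten is under the bush plate, still gripped and pressed about 13 N against both end stop and side fence.

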